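# Key the drive shaft into its pulley on the spring stand

## Task

Set the loose grooved pulley upright on the round steel stand, its lower boss dropped into the stand's bore, and let go of it. Then take the keyed shaft by its square head from the wooden holder and push it into the pulley's hub, turning it until its key slips into the keyway, and keep pushing against the stand's spring until its collar is fully home on the hub. Finish still holding it pressed fully home with the gripper, and leave the ink pot and the wood block where they are.

Things in the scene. Friction and masses are not known exactly. Their poses are not given: they have to be found in the camera images.
- pulley: Loose bare-steel pulley, 0.26 to 0.44 kg, upright on the table. Origin: centre of the underside of its lower boss, z up along the bore. Lower boss 38 mm diameter, z 0 to 10 mm; grooved rim 76 mm diameter, z 10 to 28; upper hub boss 38 mm diameter, z 28 to 56 (grip across this from above). Bore and keyway: see hub_top.
- hub_top (a point): Centre of the bore in the top face of the pulley's hub, 56 mm above the pulley's origin, axes as the pulley's. Round through bore 20 mm in diameter; one keyway 9 mm wide on the +x side, out to 14.5 mm from the axis, over the bore's full height.
- stand: Fixed steel stand: footplate 84 x 84 x 10 mm, round column 62 mm diameter, flat top 60 mm above the table. Its open vertical bore, 42 mm diameter, takes the pulley's lower boss; the rim then rests on the column's top, the pulley's origin 50 mm above the stand's. Origin: centre of the footplate's underside, z up.
- stand_seat (a point): Centre of the top of the stand's column, 60 mm above the stand's origin.
- plunger (a joint): Brass spring plunger, 18 mm diameter, in the middle of the stand's bore: metres pressed down. 0 = up (top 50 mm above the table, level with the underside of the seated pulley), 0.016 = shaft fully home. The spring pushes back with 5 N at 0 and 11 N at 0.016: more than the shaft's weight.
- holder: Fixed light-wood block 60 x 60 x 80 mm tall with a vertical hole of 29 mm in which the shaft stands. Origin: centre of its underside, z up.
- shaft: Loose steel shaft, 0.24 to 0.36 kg, 120 mm long, upright in the holder, tip 8 mm above the table. Origin: centre of the lower tip, z up. Round shank 17 mm diameter, z 0 to 72 mm (lowest 4 mm tapered); collar 36 mm diameter, z 72 to 78, resting on the holder; square head 24 x 24 mm, sides along x and y, z 78 to 120 (grip here). Key: see shaft_collar.
- shaft_collar (a point): Centre of the collar's underside, 72 mm above the tip, axes as the shaft's; meets hub_top when fully home. The key is a bar 6 mm wide on the +x side, out to 12.5 mm from the axis, from 15 to 57 mm above the tip: the first 15 mm enter the bore at any angle. A small raised pointer on the collar stands over the key.
- ink_pot: Bystander: small ink pot with a lid, 62 mm diameter, 64 mm tall. Origin: centre of its underside. Leave it.
- wood_block: Bystander: small dark wood block 42 x 75 x 30 mm. Origin: centre of its underside. Leave it.
Mind the look-alikes: they are no part of the job. Leave any purple look-alike of the stand alone. What is shaped like the shaft but pink is not meant.

How it is judged:
By the outcome, as a careful person would: the job done as asked, in the order asked, and still so for the second after the job is handed in, while the arm keeps its last pose, push and grip.
It also fails if it takes over 62 s, if anything falls off the work surface, if the arm or the gripper's body presses on something with over 40 N, if the wrist force passes 120 N, or if a joint passes its speed limit or range.

## Robot

A 6-joint arm with a two-finger parallel gripper is mounted at the origin on the work surface; the furniture and walls round the work are solid. World frame = base frame: x ahead of the robot, y to its left, z up, the work surface at z = 0. Lengths are in m, angles in rad, forces in N, time in s.
With the tool pointing down it reaches from about 0.325 to 1 m from the base axis. Payload 5.1 kg.
Tool frame: the origin (TCP) lies at the very end of the fingers, on their centre line; the grasp point (between the pads) lies 19 mm behind it (grasp_offset is the distance from the TCP to the grasp point, in m); z points along the fingers, y is the direction in which the jaws open and shut (so a half turn about z gives the same grasp; the last joint's range is limited). The gripper opens to 85 mm and grips with 20 to 120 N. Pads are 22 mm wide; open, the fingers measure 114 mm over their backs; the gripper's body (76 mm by 85 mm) begins 54 mm behind the grasp point. The pads swing forward as they close: fully open they stand 13 mm farther back than shut.
Start: joints at [-1.349, 0.124, 1.65, -0, 1.367, -0.083], TCP at [0.195, -0.62, 0.231] pointing down, gripper open.
Joint ranges: [-2.61, 2.61], [-1.02, 2.33], [0.03, 2.71], [-1.35, 4.49], [0.32, 2.68], [-2.91, 2.91]. Speed limits (rad/s): [2.57, 2.57, 3.14, 3.14, 3.14, 3.14].

## Interface

Orientations are given as a rotation vector (axis times angle).
In Python, from plant import * gives the robot as it stands.
- The arm moves only by the tool drive_tool, never from a script. Its argument "targets" is one flat list of numbers, 7 for each row, row after row: the shift along the tool's x, y, z normalised to -1 to 1, where 1 is 0.75 m, then the turn, a rotation vector about the tool's x, y, z normalised to -1 to 1, where 1 is 1.5 rad, then the opening, from -1 (shut) to 1 (fully open), so that 0 is half open. In form: [tx, ty, tz, rx, ry, rz, jaw, tx, ty, tz, rx, ry, rz, jaw, ...]. A call has exactly 8 rows; each row is the pose to reach, as a shift and turn from the pose measured when the call began, along the tool's axes at that moment; what a row does not reach only later rows make up. A row lasts 1/8 s, in which the tool goes at most 62.5 mm and 10.7 degrees, less where a joint would pass 70% of its speed; a pose out of reach is approached as far as the arm can. A call with a number of a shift or a turn outside -1 to 1 is refused whole. A call with a gripper value outside its range is refused whole. The fingers move at their own pace and stop on an object; "squeeze" is the grip in N (left out, the last holds). Time passes only in rows, so rows that repeat a pose let the fingers close, or fill a call up. It gives the time, the measured TCP pose, the force and the opening at its end, in the units of the state.
- get_obs(): the state, without advancing time (a new reading comes with each control period).
- camera(name): name is "scene" or "top" or "wrist"; returns a dict with "pixels" (384x512x3 uint8, red, green, blue), "depth" (384x512 float32, m along the optical axis (not along the pixel's ray), 0 where there is no reading), "intrinsics" (3x3 intrinsics, pixels), "T" (4x4, takes a point from camera to world coordinates). Camera axes: x right, y up, looking along -z (the intrinsics and any distortion apply to the point x, -y, -z); pixel columns grow to the right and rows downward; lengths in m; the calibration is good to about 2 mm. A picture is of the moment at which its call begins.
- job_done(): hands the job in, once; it reports no verdict.
Trained networks look in a picture, given as the dict that the camera call returned (one of the last four; its "shot" number tells which), for a name from the list of things; names that differ only in an ending like _2 or _b are one class to them, and where a whole thing is asked for, a point or a joint stands for the part that bears it (a point fixed in the world has none). Each returns a list of dicts, best first, with "score" (0 to 1); they miss things now and then, are a little off and sometimes report something else, mostly with a low value. They report only what shows in the picture. A call takes as long as a camera call. They do not tell look-alikes from the thing itself.
- boxes_of(picture, name): "xyz" ([x, y, z] in m, in the coordinates of the camera as it stood for that picture, good to about 4 mm: the middle of the surface that is visible of it).
- landmark_of(picture, name): "xyz" ([x, y, z] in m, in the coordinates of the camera as it stood for that picture, good to about 4 mm: a listed point, or the origin of a listed thing).
The state is a dict: "clock": time; "joints": joint angles; "qvel": joint speeds; "effort": joint torques, N m; "tool_pos": TCP position; "ee_rot": TCP orientation; "ft_force": force on the tool from outside, world axes, zero at the start; "wrist_torque": the same for the moment, N m; "finger_gap": opening from 0.0 (shut) to 1.0 (fully open).
Only numpy, scipy, OpenCV 4.12 (cv2) and the standard library are available. Lean on these libraries where they do the work, as an engineer would, in place of code of your own. Each camera call takes 0.05 s, during which the arm holds its last target.

## Working session

There is one attempt and no reset: what is moved stays moved. The work goes in short steps, Python scripts to look and compute and a tool call to move; the robot and the scene stay as the last step left them, time stands still between calls to the robot, and variables do not carry over. Pictures are saved under pics/ and viewed, and the job is handed in when it is done.

Besides the shell and the picture viewer there is one more tool, called after "Request:" as a command line: name --argument value ..., lists and objects as JSON in quotes. drive_tool: Moves the arm, as the interface text tells. Its arguments: {"type":"object","properties":{"targets":{"type":"array"},"squeeze":{"type":"number"}},"required":["targets"]}

```bash
ls; mkdir -p pics; cat > h.py <<'E'
from plant import *
import numpy as np, cv2
from scipy.spatial.transform import Rotation as R
def save(p,n): cv2.imwrite('pics/'+n+'.png',cv2.cvtColor(p['pixels'],cv2.COLOR_RGB2BGR))
def w(p,xyz): return (np.array(p['T'])@np.r_[xyz,1])[:3]
def pt(p,c,r,z=None):
    K=np.array(p['intrinsics']);d=p['depth'][int(r),int(c)]
    x=(c-K[0,2])/K[0,0];y=(r-K[1,2])/K[1,1]
    ray=np.array([x,-y,-1.]);T=np.array(p['T'])
    if z is None: return w(p,ray*d)
    dr=T[:3,:3]@ray;o=T[:3,3];return o+dr*(z-o[2])/dr[2]
E
python3 - <<'E'
from h import *
o=get_obs();print({k:np.round(v,3) for k,v in o.items()})
for n in ['scene','top','wrist']:
    p=camera(n);save(p,n+'0');print(n,p.keys(),np.round(p['T'],3).tolist())
    for nm in ['pulley','hub_top','stand','stand_seat','holder','shaft','shaft_collar','ink_pot','wood_block']:
        print(nm,[(round(float(d['score']),2),np.round(w(p,d['xyz']),3).tolist()) for d in landmark_of(p,nm)[:3]])
E
```

```text
pics
{'clock': np.float64(0.0), 'joints': array([-1.349,  0.125,  1.652, -0.   ,  1.367, -0.083]), 'qvel': array([-0.001,  0.001,  0.   , -0.   , -0.   ,  0.002]), 'effort': array([ 1.0000e-03, -4.2361e+01, -3.6545e+01, -0.0000e+00,  7.0000e-03,
       -0.0000e+00]), 'tool_pos': array([ 0.195, -0.619,  0.23 ]), 'ee_rot': array([-3.103, -0.477,  0.   ]), 'ft_force': array([-0.617,  0.857,  0.481]), 'wrist_torque': array([-0.018,  0.011, -0.037]), 'finger_gap': np.float64(1.001)}
scene dict_keys(['pixels', 'depth', 'intrinsics', 'T', 'shot']) [[-0.446, 0.613, -0.653, -0.155], [-0.895, -0.302, 0.328, 0.502], [0.004, 0.731, 0.683, 0.756], [0.0, 0.0, 0.0, 1.0]]
pulley [(0.97, [0.537, 0.385, -0.004]), (0.69, [0.538, 0.388, 0.053])]
hub_top [(0.85, [0.539, 0.386, 0.052])]
stand [(0.84, [0.509, 0.201, -0.002]), (0.78, [0.323, 0.137, 0.001]), (0.26, [0.508, 0.198, 0.061])]
stand_seat [(0.75, [0.508, 0.2, 0.061]), (0.71, [0.324, 0.14, 0.058])]
holder [(0.74, [0.428, 0.013, 0.003])]
shaft [(0.76, [0.44, -0.096, -0.001])]
shaft_collar [(0.81, [0.44, -0.097, 0.071]), (0.68, [0.657, 0.246, 0.076])
[... 482 characters left out ...]
 [(0.83, [0.506, 0.2, 0.056]), (0.66, [0.32, 0.14, 0.064]), (0.16, [0.427, 0.013, 0.002])]
holder [(0.56, [0.427, 0.009, 0.002])]
shaft [(0.59, [0.654, 0.25, 0.002]), (0.55, [0.428, 0.013, 0.008]), (0.46, [0.438, -0.103, 0.002])]
shaft_collar [(0.63, [0.429, 0.009, 0.085]), (0.51, [0.441, -0.099, 0.074]), (0.44, [0.652, 0.246, 0.073])]
ink_pot [(0.79, [0.655, 0.402, 0.0])]
wood_block [(0.95, [0.351, 0.302, -0.002])]
wrist dict_keys(['pixels', 'depth', 'intrinsics', 'T', 'shot']) [[0.3, 0.907, 0.295, 0.271], [-0.954, 0.285, 0.093, -0.597], [-0.0, -0.309, 0.951, 0.375], [0.0, 0.0, 0.0, 1.0]]
pulley []
hub_top []
stand []
stand_seat []
holder []
shaft []
shaft_collar []
ink_pot []
wood_block []
```

View pics/scene0.png

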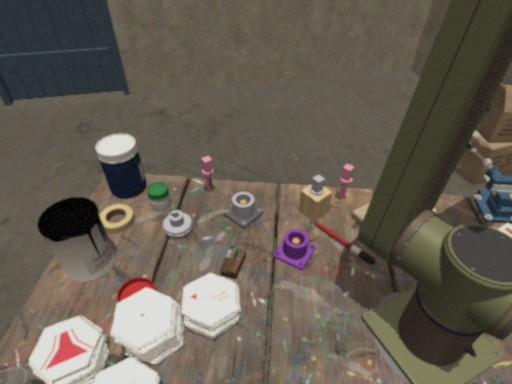

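View pics/top0.png

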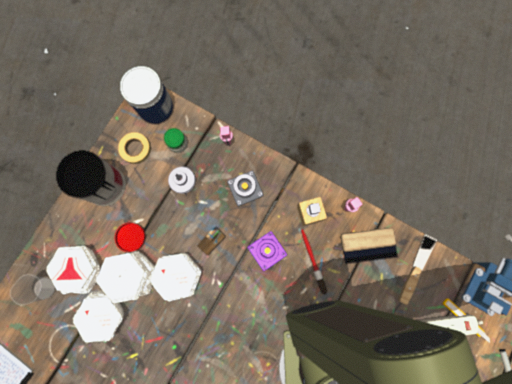

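The scene picture shows the pulley at pixel (177,223) and the grey steel stand at (243,205). The purple look-alike is at (296,245), the holder with the steel shaft at (317,195), and the pink decoys at (207,165) and (346,180). Positions from both cameras agree within about 5 mm. Next I'll move above the pulley for a close look.

```bash
cat >> h.py <<'E'
def go(pos,yaw=None,o=None):
    """tool-down target: yaw = world angle of tool x axis. prints normalised shift/turn"""
    o=o or get_obs(); Rc=R.from_rotvec(o['ee_rot']); d=Rc.inv().apply(np.array(pos)-o['tool_pos'])
    ax=Rc.apply([1,0,0]);cy=np.arctan2(ax[1],ax[0])
    if yaw is None: yaw=cy
    Rt=R.from_matrix(np.c_[[np.cos(yaw),np.sin(yaw),0],[np.sin(yaw),-np.cos(yaw),0],[0,0,-1]])
    rv=(Rc.inv()*Rt).as_rotvec()
    print('yaw now %.2f deg'%np.degrees(cy),'shift',np.round(d/.75,4),'turn',np.round(rv/1.5,4),'mm',np.round(d*1e3,1), 'deg',np.round(np.degrees(rv),1),'j6 %.2f'%o['joints'][5])
E
python3 - <<'E'
from h import *
o=get_obs();print(np.round(R.from_rotvec(o['ee_rot']).as_matrix(),3))
p=camera('wrist');T=np.array(p['T']);Rc=R.from_rotvec(o['ee_rot'])
print(np.round(Rc.inv().apply(T[:3,3]-o['tool_pos']),3),np.round(Rc.as_matrix().T@T[:3,:3],3),p['intrinsics'])
go([0.538,0.385,0.2]);go([0.47,0.36,0.23]);
E
```

```text
[[ 0.954  0.3   -0.   ]
 [ 0.3   -0.954  0.   ]
 [ 0.    -0.    -1.   ]]
[ 0.08   0.001 -0.144] [[-0.     0.951  0.309]
 [ 1.     0.     0.   ]
 [ 0.     0.309 -0.951]] [[341.22754058   0.         249.22555736]
 [  0.         341.22754058 193.60084821]
 [  0.           0.           1.        ]]
yaw now 17.46 deg shift [ 0.8383 -1.1411  0.0418] turn [-0. -0.  0.] mm [ 628.7 -855.8   31.4] deg [-0. -0.  0.] j6 -0.08
yaw now 17.46 deg shift [ 0.7418 -1.1365  0.0018] turn [-0. -0.  0.] mm [ 556.4 -852.4    1.4] deg [-0. -0.  0.] j6 -0.08
```

View pics/wrist0.png

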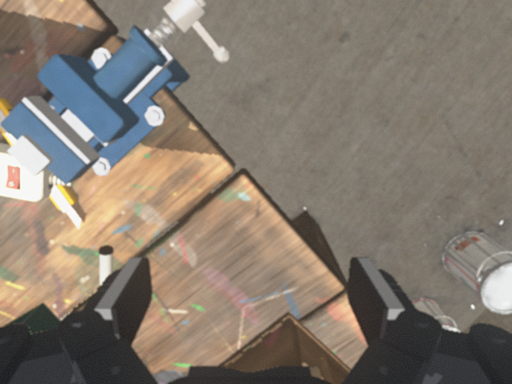

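```bash
python3 - <<'E'
from h import *
go([0.428,0.0,0.24])
E
```

```text
yaw now 17.46 deg shift [ 0.5444 -0.6954 -0.0115] turn [-0. -0.  0.] mm [ 408.3 -521.5   -8.7] deg [-0. -0.  0.] j6 -0.08
```

Request:
drive_tool --targets '[0.544,-0.695,-0.02,0,0,0,1,0.544,-0.695,-0.02,0,0,0,1,0.544,-0.695,-0.02,0,0,0,1,0.544,-0.695,-0.02,0,0,0,1,0.544,-0.695,-0.02,0,0,0,1,0.544,-0.695,-0.02,0,0,0,1,0.544,-0.695,-0.02,0,0,0,1,0.544,-0.695,-0.02,0,0,0,1]'

```text
clock: 2.55
tool_pos: [0.3712, -0.1503, 0.2431]
ee_rot: [3.104, 0.476, 0.002]
ft_force: [2.0, -0.7, -0.1]
finger_gap: 1.0
```

```bash
python3 - <<'E'
from h import *
go([0.428,0.01,0.24]); go([0.43,0.01,0.24],np.radians(17.5))
E
```

```text
yaw now 17.43 deg shift [ 0.1363 -0.1812  0.0041] turn [ 0.0008 -0.0009 -0.    ] mm [ 102.2 -135.9    3.1] deg [ 0.1 -0.1 -0. ] j6 0.75
yaw now 17.43 deg shift [ 0.1389 -0.1804  0.0041] turn [ 0.0008 -0.0009 -0.0009] mm [ 104.1 -135.3    3.1] deg [ 0.1 -0.1 -0.1] j6 0.75
```

Request:
drive_tool --targets '[0.139,-0.18,0,0,0,0,1,0.139,-0.18,0,0,0,0,1,0.139,-0.18,0,0,0,0,1,0.139,-0.18,0,0,0,0,1,0.139,-0.18,0,0,0,0,1,0.139,-0.18,0,0,0,0,1,0.139,-0.18,0,0,0,0,1,0.139,-0.18,0,0,0,0,1]'

```text
clock: 3.55
tool_pos: [0.4301, 0.009, 0.2432]
ee_rot: [3.105, 0.473, 0.003]
ft_force: [-0.5, -0.8, 0.6]
finger_gap: 0.999
```

```bash
python3 - <<'E'
from h import *
p=camera('wrist');save(p,'w1');np.savez('w1',**p)
for nm in ['holder','shaft_collar','shaft']:
        print(nm,[(round(float(d['score']),2),np.round(w(p,d['xyz']),4).tolist()) for d in landmark_of(p,nm)[:3]])
go([.5,.36,.22],0)
E
```

```text
holder [(0.73, [0.4315, 0.0091, 0.0075])]
shaft_collar [(0.93, [0.4249, 0.013, 0.0835]), (0.77, [0.4349, -0.0992, 0.0766])]
shaft [(0.92, [0.443, -0.0958, 0.0002]), (0.82, [0.4306, 0.014, 0.0074])]
yaw now 17.40 deg shift [ 0.2285 -0.4181  0.0307] turn [ 0.0007 -0.001   0.2025] mm [ 171.4 -313.6   23. ] deg [ 0.1 -0.1 17.4] j6 1.16
```

View pics/w1.png

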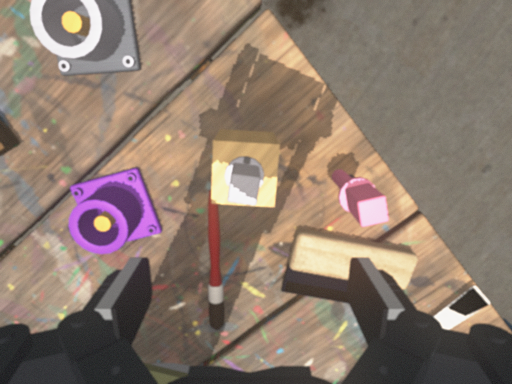

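The view shows the steel shaft in the holder at (242,182), the purple decoy at (102,222) and a pink decoy at (365,205). I'll enlarge the collar to find the pointer.

```bash
python3 - <<'E'
from h import *
p=dict(np.load('w1.npz'))
im=cv2.cvtColor(p['pixels'],cv2.COLOR_RGB2BGR)[125:215,200:290]
cv2.imwrite('pics/w1z.png',cv2.resize(im,None,fx=6,fy=6,interpolation=cv2.INTER_CUBIC))
z=np.array([[pt(p,c,r)[2] for c in range(214,280,3)] for r in range(128,212,3)])
print((z*1000).round().astype(int))
E
```

```text
[[  1   2   2   2   0   0   0  -2   1   2   1   2   1  -1   0   2   2   1
    1   0   1   1]
 [  1   2  20  17  18  15  15  13  12  12  10   7   6   4   2   1   2   2
   -1   0   1   1]
 [  1  43  44  42  41  39  38  36  36  33  32  32  30  28  26  25  24  22
   21  21  19  -1]
 [  1  63  62  62  61  57  57  56  55  53  53  51  50  49  47  48  46  45
   42  43  42   1]
 [ 80  80  79  78  77  76  75  73  74  73  72  68  68  68  67  65  64  64
   62  60  60  61]
 [ 82  81  80  82  81  81  81  79  81  80  82  82  80  79  81  82  81  81
   79  79  78  78]
 [ 81  80  79  81  80  81  80  81  81  80  81  79  80  81  80  81  80  80
   82  81  82  80]
 [ 80  81  81  81  80  81  80  80  80  81  80  81  80  81  81  79  81  81
   81  81  80  81]
 [ 82  81  82  80  81  81  81  81  80  81  80  80 387  82  80  81  81  82
   81  81  81  81]
 [ 81  82  81  82  82  82  81  81  81  81  82  80  81  81  81  80  81  81
   80  80  81  81]
 [ 81  82  80  80  82  81  82  81  88  88  89  90  90  83  81  80  80  80
   81  80  81  80]
 [ 80  81  81  80  80  81  87  88  87  87  90  90  90  87  88  81  80  81
   
[... 804 characters left out ...]
9 128 129 129 129 128  81  81
   81  81  81   0]
 [ 81  82  81  81  81 128 129 129 128 129 129 129 129 128 130  81  81  81
   81  81  81  -2]
 [ 81  81  80  82  80 128 129 128 129 129 128 129 130 129 128  81  81  81
   81  81  80   1]
 [ 81  81  79  80  80 128 128 129 129 129 129 128 129 130 128  82  80  81
   80  81  81   0]
 [ 82  81  82  81  82 129 130 130 128 129 129 129 130 129 128  82  80  80
   81  80  81   2]
 [ 80  81  81  82  80  81  81  81  79  81 129 127 129 128 128  81  82  82
   80  82  81  -1]
 [ 17  16   0   1   0   1   1   1   1   0   1   1   1   1   1   1   0   0
   81  81  80   0]
 [ 16  15   0   0   1   2   1   1   0   0   2   1   0   0   1   0   1   1
    1   0   1   1]]
```

View pics/w1z.png

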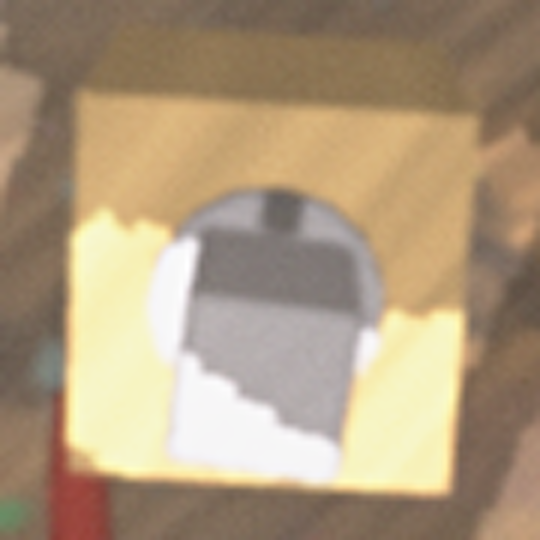

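```bash
cat >> h.py <<'E'
def grid(p,c0,c1,r0,r1):
    K=np.array(p['intrinsics']);T=np.array(p['T']);c,r=np.meshgrid(np.arange(c0,c1),np.arange(r0,r1))
    d=p['depth'][r0:r1,c0:c1];X=np.stack([(c-K[0,2])/K[0,0]*d,-(r-K[1,2])/K[1,1]*d,-d],-1)
    return X@T[:3,:3].T+T[:3,3]
E
python3 - <<'E'
from h import *
p=dict(np.load('w1.npz'))
P=grid(p,205,285,125,215).reshape(-1,3)
h=P[(P[:,2]>.126)&(P[:,2]<.133)];print(len(h),h.mean(0),cv2.minAreaRect((h[:,:2]*1000).astype(np.float32)))
hh=P[(abs(P[:,2]-.0805)<.003)];print('holder',cv2.minAreaRect((hh[:,:2]*1000).astype(np.float32)))
c=pt(p,247,160,.088);print('pointer',c, np.degrees(np.arctan2(*(c-h.mean(0))[[1,0]])))
E
```

```text
867 [0.42936614 0.01244467 0.12865471] ((428.602783203125, 12.289407730102539), (24.437047958374023, 23.890308380126953), 9.382699966430664)
holder ((428.4050598144531, 12.20919418334961), (60.68363571166992, 60.04484939575195), 13.844325065612793)
pointer [0.44353491 0.01433342 0.088     ] 7.592962602256339
```

```bash
python3 - <<'E'
from h import *
go([.535,.385,.185],np.radians(17.4))
E
```

```text
yaw now 17.40 deg shift [ 0.283  -0.436   0.0774] turn [ 0.0008 -0.0009 -0.    ] mm [ 212.2 -327.    58. ] deg [ 0.1 -0.1 -0. ] j6 1.16
```

Request:
drive_tool --targets '[0.283,-0.436,0.077,0,0,0,1,0.283,-0.436,0.077,0,0,0,1,0.283,-0.436,0.077,0,0,0,1,0.283,-0.436,0.077,0,0,0,1,0.283,-0.436,0.077,0,0,0,1,0.283,-0.436,0.077,0,0,0,1,0.283,-0.436,0.077,0,0,0,1,0.283,-0.436,0.077,0,0,0,1]'

```text
clock: 4.75
tool_pos: [0.5347, 0.3854, 0.1844]
ee_rot: [3.103, 0.477, 0.0]
ft_force: [-0.6, -0.5, 0.2]
finger_gap: 1.0
```

```bash
python3 - <<'E'
from h import *
p=camera('wrist');save(p,'w2');np.savez('w2',**p)
for nm in ['pulley','hub_top']:
        print(nm,[(round(float(d['score']),2),np.round(w(p,d['xyz']),4).tolist()) for d in landmark_of(p,nm)[:3]])
go([.538,.385,.185])
E
```

```text
pulley [(0.59, [0.5378, 0.3914, 0.0027])]
hub_top [(0.95, [0.5354, 0.3812, 0.0577]), (0.71, [0.5058, 0.2035, 0.064])]
yaw now 17.33 deg shift [ 0.0042 -0.0006  0.0009] turn [ 0.001 -0.001 -0.   ] mm [ 3.2 -0.4  0.7] deg [ 0.1 -0.1 -0. ] j6 1.81
```

View pics/w2.png

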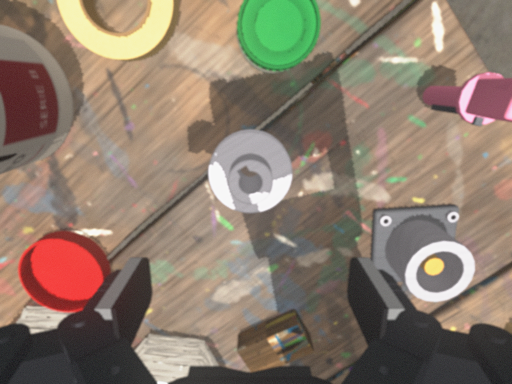

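```bash
python3 - <<'E'
from h import *
p=dict(np.load('w2.npz'))
im=cv2.cvtColor(p['pixels'],cv2.COLOR_RGB2BGR)[125:217,205:297]
cv2.imwrite('pics/w2z.png',cv2.resize(im,None,fx=6,fy=6,interpolation=cv2.INTER_CUBIC))
P=grid(p,205,297,120,220).reshape(-1,3)
def circ(q): 
    q=q[:,:2]*1000;return cv2.minEnclosingCircle(q.astype(np.float32)),q.mean(0)
t=P[(abs(P[:,2]-.056)<.004)];print('hub',len(t),circ(t))
t=P[(abs(P[:,2]-.028)<.004)];print('rim',len(t),circ(t))
P=grid(p,370,490,200,320).reshape(-1,3)
t=P[(abs(P[:,2]-.06)<.004)];print('stand',len(t),circ(t))
E
```

```text
hub 1165 (((536.8844604492188, 384.5677490234375), 19.2622127532959), array([537.26264913, 384.15280457]))
rim 3600 (((536.5750732421875, 384.37200927734375), 38.260032653808594), array([541.16035857, 385.78826412]))
stand 2087 (((509.2830810546875, 198.8249053955078), 31.498180389404297), array([510.70040446, 200.17297921]))
```

View pics/w2z.png

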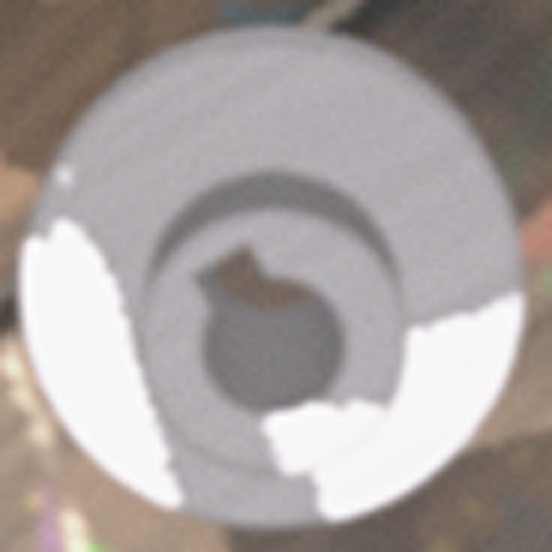

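```bash
python3 - <<'E'
from h import *
p=dict(np.load('w2.npz'))
a=pt(p,205+221/6-.4,125+262/6-.4,.056);b=pt(p,205+273/6-.4,125+342/6-.4,.056)
c=np.array([.5368,.3845,.056])
print(a,b,a-c,np.linalg.norm((a-c)[:2]),np.degrees(np.arctan2(*(a-c)[[1,0]])),np.degrees(np.arctan2(*(a-b)[[1,0]])))
P=grid(p,225,275,145,205)
m=(abs(P[...,2]-.056)<.004).astype(np.uint8)  # hub ring mask
# depth-based: rectified mask of the top face around c, angular profile at r=11.5..14
K=np.array(p['intrinsics']);T=np.array(p['T'])
import math
g=cv2.cvtColor(p['pixels'],cv2.COLOR_RGB2GRAY)
for th in range(60,180,6):
    L=[]
    for r in (.0105,.012,.0135,.017):
        X=np.linalg.inv(T)@np.r_[c+[r*math.cos(math.radians(th)),r*math.sin(math.radians(th)),0],1]
        u=K[0,2]+K[0,0]*X[0]/-X[2];v=K[1,2]-K[1,1]*X[1]/-X[2]
        L+= [int(g[round(v),round(u)]), round(1000*(pt(p,round(u),round(v))[2]))]
    print(th,L)
E
```

```text
[0.54568763 0.39453717 0.056     ] [0.53699552 0.38435651 0.056     ] [ 8.88763423e-03  1.00371684e-02 -6.93889390e-18] 0.013406520510341705 48.47600098288671 49.50973790980892
60 [117, 9, 112, 41, 127, 44, 176, 57]
66 [123, 16, 121, 51, 126, 51, 173, 56]
72 [149, 56, 161, 56, 172, 56, 172, 57]
78 [158, 57, 175, 58, 178, 56, 175, 57]
84 [170, 58, 176, 57, 178, 58, 173, 56]
90 [163, 56, 175, 56, 176, 58, 172, 57]
96 [174, 57, 175, 57, 174, 57, 175, 57]
102 [170, 57, 175, 56, 175, 57, 171, 57]
108 [173, 56, 181, 56, 178, 56, 169, 56]
114 [172, 57, 181, 57, 176, 58, 176, 56]
120 [156, 57, 174, 57, 176, 57, 176, 57]
126 [165, 56, 177, 57, 177, 56, 176, 56]
132 [169, 57, 176, 56, 178, 57, 172, 57]
138 [159, 57, 178, 57, 180, 328, 170, 57]
144 [154, 56, 178, 58, 175, 57, 175, 56]
150 [151, 57, 175, 58, 177, 57, 173, 56]
156 [152, 56, 174, 56, 173, 56, 176, 57]
162 [158, 56, 178, 57, 179, 56, 176, 56]
168 [145, 58, 175, 57, 179, 57, 172, 56]
174 [160, 57, 177, 57, 177, 58, 176, 56]
```

```bash
python3 - <<'E'
from h import *
go([.5368,.3845,.031],np.radians(17.33))
E
```

```text
yaw now 17.33 deg shift [ 0.0022 -0.0007  0.2063] turn [ 0.001 -0.001 -0.   ] mm [  1.7  -0.5 154.7] deg [ 0.1 -0.1 -0. ] j6 1.81
```

Request:
drive_tool --targets '[0.0022,-0.0007,0.06,0,0,0,1,0.0022,-0.0007,0.12,0,0,0,1,0.0022,-0.0007,0.16,0,0,0,1,0.0022,-0.0007,0.19,0,0,0,1,0.0022,-0.0007,0.206,0,0,0,1,0.0022,-0.0007,0.206,0,0,0,1,0.0022,-0.0007,0.206,0,0,0,-1,0.0022,-0.0007,0.206,0,0,0,-1]' --squeeze 45

```text
clock: 5.9
tool_pos: [0.5377, 0.3851, 0.0328]
ee_rot: [3.105, 0.473, 0.006]
ft_force: [-0.3, 0.6, -0.7]
finger_gap: 0.602
```

Request:
drive_tool --targets '[0,0,0,0,0,0,-1,0,0,0,0,0,0,-1,0,0,0,0,0,0,-1,0,0,0,0,0,0,-1,0,0,0,0,0,0,-1,0,0,0,0,0,0,-1,0,0,-0.01,0,0,0,-1,0,0,-0.01,0,0,0,-1]'

```text
clock: 6.9
tool_pos: [0.537, 0.3845, 0.0394]
ee_rot: [3.104, 0.473, 0.004]
ft_force: [-0.1, -0.4, -3.6]
finger_gap: 0.429
```

```bash
python3 - <<'E'
from h import *
o=get_obs();print(o['ft_force'],o['finger_gap'],o['tool_pos'])
go([.5092,.1995,.15]);go([.5092,.1995,.09])
p=camera('wrist');save(p,'w3')
E
```

```text
[-0.10717263 -0.38190526 -3.62845814] 0.4290017981446861 [0.53703289 0.38446687 0.03937794]
yaw now 17.33 deg shift [-0.1085  0.2246 -0.1474] turn [ 0.0011 -0.0016 -0.    ] mm [ -81.4  168.5 -110.5] deg [ 0.1 -0.1 -0. ] j6 1.81
yaw now 17.33 deg shift [-0.1087  0.2245 -0.0674] turn [ 0.0011 -0.0016 -0.    ] mm [-81.6 168.4 -50.5] deg [ 0.1 -0.1 -0. ] j6 1.81
```

View pics/w3.png

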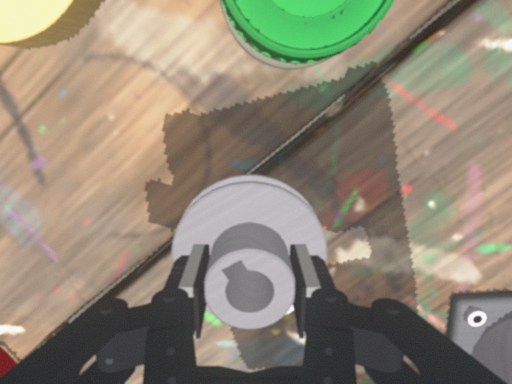

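Request:
drive_tool --targets '[0,0,-0.07,0,0,0,-1,0,0,-0.12,0,0,0,-1,-0.02,0.04,-0.13,0,0,0,-1,-0.05,0.1,-0.13,0,0,0,-1,-0.08,0.16,-0.13,0,0,0,-1,-0.1085,0.2246,-0.13,0.001,-0.0015,0,-1,-0.1085,0.2246,-0.13,0.001,-0.0015,0,-1,-0.1085,0.2246,-0.13,0.001,-0.0015,0,-1]'

```text
clock: 7.95
tool_pos: [0.509, 0.1993, 0.1363]
ee_rot: [-3.106, -0.472, 0.001]
ft_force: [-0.3, 0.5, -3.7]
finger_gap: 0.432
```

```bash
python3 - <<'E'
from h import *
p=camera('wrist');save(p,'w4');np.savez('w4',**p)
go([.5092,.1995,.085],np.radians(17.33)); print(get_obs()['finger_gap'])
p=camera('top');P=grid(p,150,330,120,280).reshape(-1,3)
E
```

```text
yaw now 17.35 deg shift [0.     0.0005 0.0686] turn [-0.0001  0.0003  0.0002] mm [ 0.   0.4 51.5] deg [-0.  0.  0.] j6 1.54
0.43260909371212636
```

View pics/w4.png

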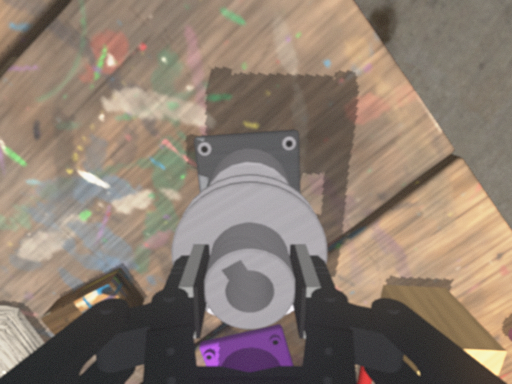

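Request:
drive_tool --targets '[0,0.0003,0.03,0,0,0,-1,0,0.0003,0.05,0,0,0,-1,0,0.0003,0.056,0,0,0,-1,0,0.0003,0.06,0,0,0,-1,0,0.0003,0.064,0,0,0,-1,0,0.0003,0.067,0,0,0,-1,0,0.0003,0.07,0,0,0,-1,0,0.0003,0.07,0,0,0,-1]'

```text
clock: 9.05
tool_pos: [0.5091, 0.1999, 0.0839]
ee_rot: [3.105, 0.475, -0.001]
ft_force: [0.3, 0.0, -4.1]
finger_gap: 0.433
```

```bash
python3 - <<'E'
from h import *
p=camera('wrist');save(p,'w5');o=get_obs();print(o['ft_force'],o['wrist_torque'])
E
```

```text
[ 0.40328176 -0.12279903 -4.42455562] [-0.01640254 -0.02797991  0.04888406]
```

View pics/w5.png

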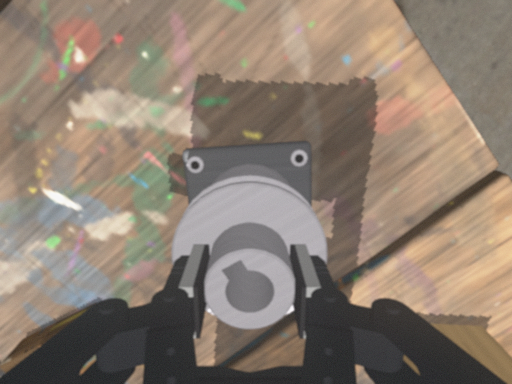

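Request:
drive_tool --targets '[0,0,0.002,0,0,0,-1,0,0,0.003,0,0,0,-1,0,0,0.003,0,0,0,0,0,0,0.003,0,0,0,0.3,0,0,0.003,0,0,0,0.6,0,0,0.003,0,0,0,1,0,0,0.003,0,0,0,1,0,0,0.003,0,0,0,1]'

```text
clock: 10.1
tool_pos: [0.5092, 0.1999, 0.0818]
ee_rot: [3.106, 0.475, -0.001]
ft_force: [-0.4, 0.9, 0.0]
finger_gap: 1.0
```

Request:
drive_tool --targets '[0,0,0,0,0,0,1,0,0,-0.03,0,0,0,1,0,0,-0.08,0,0,0,1,0,0,-0.13,0,0,0,1,0,0,-0.16,0,0,0,1,0,0,-0.17,0,0,0,1,0,0,-0.17,0,0,0,1,0,0,-0.17,0,0,0,1]'

```text
clock: 11.1
tool_pos: [0.5085, 0.1997, 0.2075]
ee_rot: [3.105, 0.475, -0.005]
ft_force: [-0.5, -0.1, -0.1]
finger_gap: 1.0
```

```bash
python3 - <<'E'
from h import *
p=camera('wrist');save(p,'w6');np.savez('w6',**p);o=get_obs();print(o['ft_force'],o['tool_pos'],o['finger_gap'])
im=cv2.cvtColor(p['pixels'],cv2.COLOR_RGB2BGR)[120:260,180:320]
cv2.imwrite('pics/w6z.png',cv2.resize(im,None,fx=4,fy=4,interpolation=cv2.INTER_CUBIC))
P=grid(p,150,350,80,300).reshape(-1,3)
def circ(q): 
    z=q[:,2].mean();q=q[:,:2]*1000;return cv2.minEnclosingCircle(q.astype(np.float32)),q.mean(0),z
print(np.histogram(P[:,2],np.arange(0,.13,.004)))
t=P[(abs(P[:,2]-.106)<.004)];print('hub',len(t),circ(t))
t=P[(abs(P[:,2]-.078)<.004)];print('rim',len(t),circ(t))
E
```

```text
[ 0.21775528  0.17013392 -0.03811289] [0.50846182 0.19968615 0.20751151] 0.9993986716507577
(array([28707,   233,  1897,   306,   154,    30,    31,    62,     1,
           0,     0,     0,    41,    21,    29,    56,   151,    34,
          46,  3935,   247,    89,    94,    91,   112,   106,  1307,
          38,     0,     0,     0,     0]), array([0.   , 0.004, 0.008, 0.012, 0.016, 0.02 , 0.024, 0.028, 0.032,
       0.036, 0.04 , 0.044, 0.048, 0.052, 0.056, 0.06 , 0.064, 0.068,
       0.072, 0.076, 0.08 , 0.084, 0.088, 0.092, 0.096, 0.1  , 0.104,
       0.108, 0.112, 0.116, 0.12 , 0.124, 0.128]))
hub 1398 (((508.68634033203125, 199.08358764648438), 19.22702407836914), array([509.13377741, 198.80016473]), np.float64(0.10656388166145576))
rim 4177 (((508.2868347167969, 199.03501892089844), 38.31086349487305), array([513.65541171, 200.52019922]), np.float64(0.07882200932830052))
```

View pics/w6z.png

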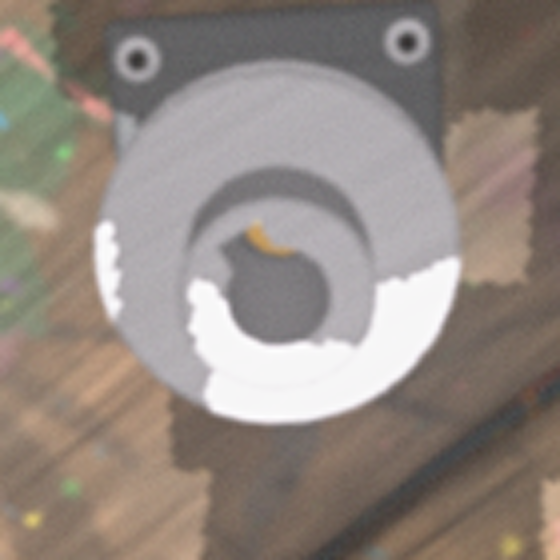

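The pulley is seated: the hub top measures 106.5 mm and the rim 78.8 mm, against the expected 106 and 78 mm, and the brass plunger shows in the bore. Next I'll measure the keyway angle and approach the shaft.

```bash
python3 - <<'E'
from h import *
p=dict(np.load('w6.npz'))
c=np.array([.5086,.1991,.106])
K=np.array(p['intrinsics']);T=np.array(p['T']);g=cv2.cvtColor(p['pixels'],cv2.COLOR_RGB2GRAY).astype(np.float32)
def s(th,r):
    X=np.linalg.inv(T)@np.r_[c+[r*np.cos(np.radians(th)),r*np.sin(np.radians(th)),0],1]
    u=K[0,2]+K[0,0]*X[0]/-X[2];v=K[1,2]-K[1,1]*X[1]/-X[2]
    return int(cv2.remap(g,np.float32([[u]]),np.float32([[v]]),cv2.INTER_LINEAR)[0,0])
for th in range(0,100,5): print(th,[s(th,r) for r in (.0115,.0125,.0135,.017)])
a=pt(p,180+228/4-.4,120+243/4-.4,.106);print(a,np.degrees(np.arctan2(*(a-c)[[1,0]])))
go([.4287,.0123,.21],np.radians(10)); 
E
```

```text
0 [176, 175, 174, 178]
5 [174, 172, 174, 176]
10 [172, 173, 175, 173]
15 [175, 175, 178, 175]
20 [175, 178, 175, 175]
25 [173, 177, 175, 176]
30 [165, 171, 172, 176]
35 [159, 161, 166, 176]
40 [143, 149, 156, 174]
45 [115, 119, 128, 176]
50 [107, 107, 121, 174]
55 [116, 115, 126, 176]
60 [117, 117, 122, 173]
65 [116, 119, 124, 171]
70 [130, 140, 151, 175]
75 [157, 171, 172, 176]
80 [171, 177, 177, 173]
85 [174, 175, 177, 170]
90 [173, 173, 174, 172]
95 [175, 188, 202, 175]
[0.51559389 0.21104234 0.106     ] 59.64513996268568
yaw now 17.38 deg shift [-0.1761  0.2067 -0.0028] turn [0.0001 0.0022 0.0858] mm [-132.1  155.    -2.1] deg [0.  0.2 7.4] j6 1.54
```

```bash
cat > fit.py <<'E'
from h import *
from scipy.optimize import minimize
def fit(f,z,c0,th0,win):
    p=dict(np.load(f));K=np.array(p['intrinsics']);T=np.array(p['T'])
    c,r=np.meshgrid(np.arange(*win[:2]),np.arange(*win[2:]))
    ray=np.stack([(c-K[0,2])/K[0,0],-(r-K[1,2])/K[1,1],-np.ones(c.shape)],-1)@T[:3,:3].T
    o=T[:3,3];q=(o+ray*((z-o[2])/ray[...,2])[...,None])[...,:2]
    P=grid(p,*win);top=abs(P[...,2]-z)<.003
    def model(v,soft=.0004):
        d=q-v[:2];a=v[2];x=d@[np.cos(a),np.sin(a)];y=d@[-np.sin(a),np.cos(a)]
        rr=np.hypot(x,y)
        k=np.maximum(np.maximum(abs(y)-.0045,x-.0145),-x)
        h=np.maximum(-np.minimum(rr-.010,k),rr-.019)   # <0 on top face
        return 1/(1+np.exp(np.clip(h/soft,-50,50)))
    near=np.hypot(*(q-c0).transpose(2,0,1))<.024
    best=min((minimize(lambda v:((model(v)-top)[near]**2).sum(),[*c0,np.radians(t)],method='Nelder-Mead',options=dict(initial_simplex=np.array([[*c0,np.radians(t)],[c0[0]+.001,c0[1],np.radians(t)],[c0[0],c0[1]+.001,np.radians(t)],[*c0,np.radians(t+8)]]),xatol=1e-6)) for t in np.arange(0,360,20)),key=lambda s:s.fun)
    print(f,best.x[:2],np.degrees(best.x[2])%360,best.fun,near.sum())
if __name__=='__main__':
    fit('w2.npz',.0565,np.array([.5368,.3845]),50,(215,290,130,215))
    fit('w6.npz',.1065,np.array([.5086,.1991]),50,(180,320,120,260))
E
python3 fit.py
```

```text
w2.npz [0.53710821 0.38446311] 48.366739384447655 57.76085063726144 2543
w6.npz [0.50897608 0.19903831] 48.86044245768321 68.91975243275375 3024
```

```bash
python3 - <<'E'
from h import *
go([.4286,.0123,.20],np.radians(9.4)); 
E
```

```text
yaw now 17.38 deg shift [-0.1762  0.2066  0.0106] turn [0.0001 0.0022 0.0928] mm [-132.2  155.     7.9] deg [0.  0.2 8. ] j6 1.54
```

Request:
drive_tool --targets '[-0.05,0.06,0.005,0,0.002,0.03,1,-0.1,0.12,0.01,0,0.002,0.06,1,-0.15,0.18,0.01,0,0.002,0.09,1,-0.1762,0.2066,0.01,0,0.002,0.093,1,-0.1762,0.2066,0.01,0,0.002,0.093,1,-0.1762,0.2066,0.01,0,0.002,0.093,1,-0.1762,0.2066,0.01,0,0.002,0.093,1,-0.1762,0.2066,0.01,0,0.002,0.093,1]'

```text
clock: 12.15
tool_pos: [0.4289, 0.0131, 0.2003]
ee_rot: [-3.131, -0.259, 0.001]
ft_force: [-0.3, 0.4, -0.6]
finger_gap: 1.002
```

```bash
python3 - <<'E'
from h import *
p=camera('wrist');save(p,'w7');np.savez('w7',**p)
P=grid(p,150,350,80,330).reshape(-1,3)
h=P[(P[:,2]>.126)&(P[:,2]<.133)];print(len(h),cv2.minAreaRect((h[:,:2]*1000).astype(np.float32)))
h=P[(P[:,2]>.084)&(P[:,2]<.0885)&(abs(P[:,0]-.429)<.03)&(abs(P[:,1]-.012)<.03)];print('collar',cv2.minEnclosingCircle((h[:,:2]*1000).astype(np.float32)))
go([.4286,.0123,.093],np.radians(9.4)); 
im=cv2.cvtColor(p['pixels'],cv2.COLOR_RGB2BGR)[110:260,180:330]
cv2.imwrite('pics/w7z.png',cv2.resize(im,None,fx=4,fy=4,interpolation=cv2.INTER_CUBIC))
E
```

```text
1176 ((429.0537109375, 12.247909545898438), (23.406476974487305, 23.805288314819336), 8.80594253540039)
collar ((428.9283752441406, 12.54549789428711), 18.053739547729492)
yaw now 9.46 deg shift [-0.0003  0.0008  0.143 ] turn [-0.      0.0005  0.0007] mm [ -0.2   0.6 107.3] deg [-0.   0.   0.1] j6 1.31
```

View pics/w7z.png

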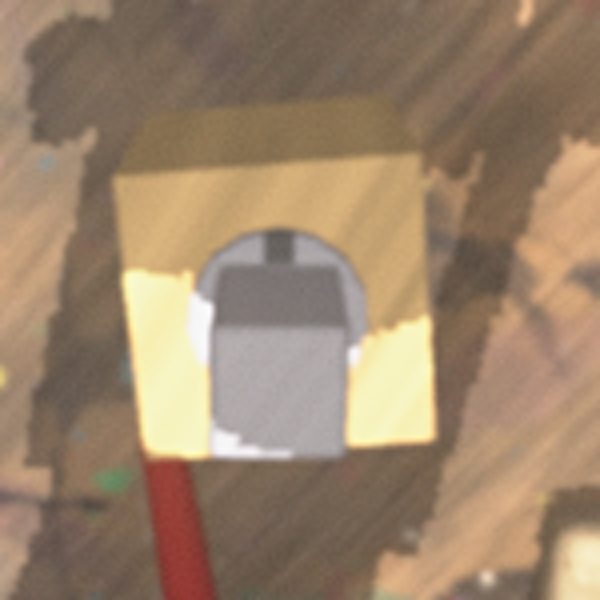

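The head is square to the jaws, the key pointer lies along tool +x, and the shaft sits at (0.429, 0.0123). I'll descend and grip.

Request:
drive_tool --targets '[0,0.0008,0.05,0,0,0,1,0,0.0008,0.09,0,0,0,1,0,0.0008,0.12,0,0,0,1,0,0.0008,0.135,0,0,0,1,0,0.0008,0.143,0,0,0,1,0,0.0008,0.143,0,0,0,1,0,0.0008,0.143,0,0,0,-1,0,0.0008,0.143,0,0,0,-1]' --squeeze 90

```text
clock: 13.2
tool_pos: [0.4294, 0.0123, 0.0939]
ee_rot: [3.131, 0.259, 0.001]
ft_force: [-0.4, 0.2, 0.3]
finger_gap: 0.602
```

Request:
drive_tool --targets '[0,0,0,0,0,0,-1,0,0,0,0,0,0,-1,0,0,0,0,0,0,-1,0,0,0,0,0,0,-1,0,0,0,0,0,0,-1,0,0,0,0,0,0,-1,0,0,-0.01,0,0,0,-1,0,0,-0.015,0,0,0,-1]'

```text
clock: 14.2
tool_pos: [0.4287, 0.0123, 0.1046]
ee_rot: [3.131, 0.259, -0.001]
ft_force: [0.0, -0.9, -3.3]
finger_gap: 0.269
```

```bash
python3 - <<'E'
from h import *
p=camera('wrist');save(p,'w8');o=get_obs();print(o['ft_force'],o['wrist_torque'],o['finger_gap'])
go([.4286,.0123,.21],np.radians(9.4))
E
```

```text
[ 0.2861992  -0.4734453  -2.83890778] [ 0.02901638 -0.04706043  0.01554159] 0.2658929463466311
yaw now 9.46 deg shift [-6.000e-04 -1.000e-04 -1.398e-01] turn [ 0.0002 -0.0003  0.0007] mm [-5.000e-01 -1.000e-01 -1.048e+02] deg [ 0.  -0.   0.1] j6 1.31
```

View pics/w8.png

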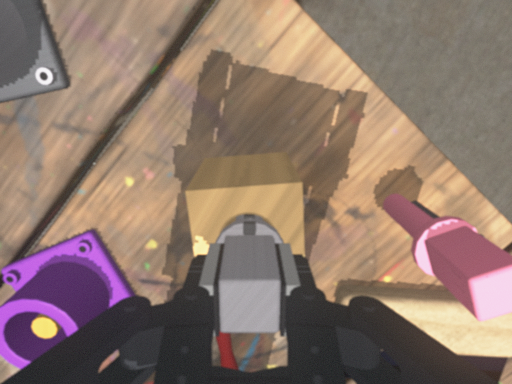

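Request:
drive_tool --targets '[0,0,-0.05,0,0,0,-1,0,0,-0.1,0,0,0,-1,0,0,-0.13,0,0,0,-1,0,0,-0.147,0,0,0,-1,0,0,-0.147,0,0,0,-1,0,0,-0.147,0,0,0,-1,0,0,-0.147,0,0,0,-1,0,0,-0.147,0,0,0,-1]'

```text
clock: 15.25
tool_pos: [0.4287, 0.0123, 0.2145]
ee_rot: [3.131, 0.259, -0.002]
ft_force: [0.5, -0.3, -2.1]
finger_gap: 0.268
```

```bash
python3 - <<'E'
from h import *
go([.509,.199,.21],np.radians(48.7))
E
```

```text
yaw now 9.46 deg shift [ 0.1465 -0.2279  0.0059] turn [-3.000e-04  7.000e-04 -4.566e-01] mm [ 109.9 -170.9    4.4] deg [ -0.    0.1 -39.2] j6 1.31
```

Request:
drive_tool --targets '[0.03,-0.045,0,0,0,-0.09,-1,0.06,-0.09,0,0,0,-0.18,-1,0.09,-0.135,0,0,0,-0.27,-1,0.12,-0.18,0,0,0,-0.36,-1,0.1465,-0.2279,0.005,0,0,-0.457,-1,0.1465,-0.2279,0.005,0,0,-0.457,-1,0.1465,-0.2279,0.005,0,0,-0.457,-1,0.1465,-0.2279,0.005,0,0,-0.457,-1]'

```text
clock: 16.25
tool_pos: [0.5088, 0.1982, 0.2106]
ee_rot: [-2.863, -1.294, 0.002]
ft_force: [0.6, 0.7, -2.7]
finger_gap: 0.266
```

```bash
python3 - <<'E'
from h import *
p=camera('wrist');save(p,'w9');np.savez('w9',**p)
go([.509,.199,.184],np.radians(48.7)); p=camera('scene');save(p,'s9')
im=cv2.cvtColor(p['pixels'],cv2.COLOR_RGB2BGR)[100:250,180:330]
cv2.imwrite('pics/s9z.png',cv2.resize(im,None,fx=4,fy=4,interpolation=cv2.INTER_CUBIC))
E
```

```text
yaw now 48.64 deg shift [ 0.001  -0.0006  0.0357] turn [-0.0003  0.0005 -0.0007] mm [ 0.8 -0.4 26.8] deg [-0.   0.  -0.1] j6 0.99
```

View pics/w9.png

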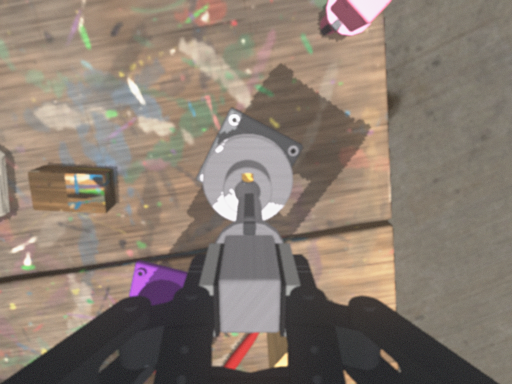

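View pics/s9z.png

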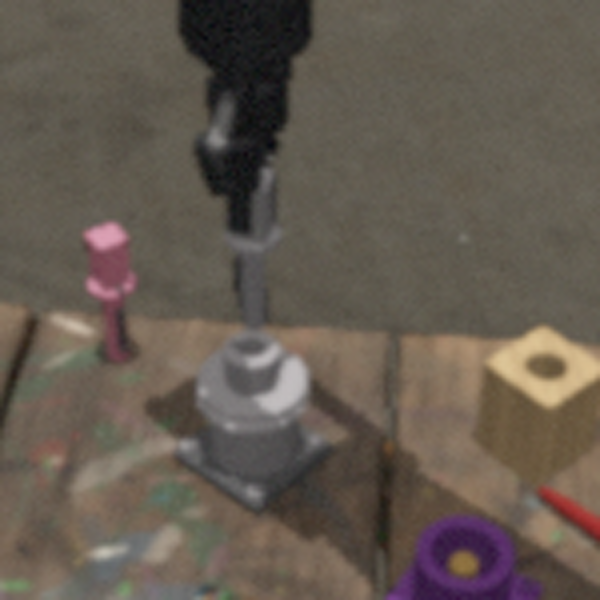

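The shaft hangs over the bore with its key in line with the keyway (bore at about (248,185) in the wrist view). I'll lower it about 31 mm and check the force.

Request:
drive_tool --targets '[0.001,-0.0006,0.01,0,0,0,-1,0.001,-0.0006,0.02,0,0,0,-1,0.001,-0.0006,0.024,0,0,0,-1,0.001,-0.0006,0.028,0,0,0,-1,0.001,-0.0006,0.032,0,0,0,-1,0.001,-0.0006,0.036,0,0,0,-1,0.001,-0.0006,0.04,0,0,0,-1,0.001,-0.0006,0.04,0,0,0,-1]'

```text
clock: 17.35
tool_pos: [0.509, 0.1992, 0.1806]
ee_rot: [-2.862, -1.294, 0.001]
ft_force: [0.1, 1.0, -2.8]
finger_gap: 0.27
```

```bash
python3 - <<'E'
from h import *
o=get_obs();print(o['ft_force'],o['wrist_torque'],o['finger_gap'],o['tool_pos'])
go([.509,.199,.16],np.radians(48.7))
E
```

```text
[ 0.11029063  1.02970856 -2.81846689] [ 2.84359554e-01 -1.66307592e-01 -7.48787429e-05] 0.27018889071467356 [0.5090278  0.19922136 0.18060512]
yaw now 48.65 deg shift [-0.0002  0.0002  0.0275] turn [-0.0005  0.0002 -0.0006] mm [-0.2  0.1 20.6] deg [-0.  0. -0.] j6 1.00
```

Request:
drive_tool --targets '[0.001,0,0.002,0,0,0,-1,0.001,0,0.004,0,0,0,-1,0.001,0,0.006,0,0,0,-1,0.001,0,0.008,0,0,0,-1,0.001,0,0.01,0,0,0,-1,0.001,0,0.012,0,0,0,-1,0.001,0,0.013,0,0,0,-1,0.001,0,0.013,0,0,0,-1]'

```text
clock: 18.35
tool_pos: [0.5095, 0.1998, 0.1708]
ee_rot: [-2.862, -1.294, 0.001]
ft_force: [-0.2, -0.2, -2.1]
finger_gap: 0.267
```

```bash
python3 - <<'E'
from h import *
o=get_obs();print(o['ft_force'],o['wrist_torque'],o['finger_gap'],o['tool_pos'])
go([.5094,.1997,.118],np.radians(48.7))
E
```

```text
[-0.23299422 -0.18847453 -2.05302127] [ 0.01894013  0.03807159 -0.01617686] 0.2674215174029365 [0.50946855 0.19978573 0.17077766]
yaw now 48.65 deg shift [-0.0001  0.0001  0.0704] turn [-0.0005  0.0003 -0.0006] mm [-0.1  0.  52.8] deg [-0.   0.  -0.1] j6 1.00
```

Lateral torque is gone and the key is already 5 mm into the keyway without resistance, so I'll keep lowering.

Request:
drive_tool --targets '[0,0,0.006,0,0,0,-1,0,0,0.012,0,0,0,-1,0,0,0.018,0,0,0,-1,0,0,0.024,0,0,0,-1,0,0,0.03,0,0,0,-1,0,0,0.036,0,0,0,-1,0,0,0.042,0,0,0,-1,0,0,0.044,0,0,0,-1]'

```text
clock: 19.35
tool_pos: [0.5092, 0.1997, 0.1373]
ee_rot: [-2.862, -1.294, 0.002]
ft_force: [-0.0, -0.9, -1.9]
finger_gap: 0.269
```

```bash
python3 - <<'E'
from h import *
o=get_obs();print(o['ft_force'],o['wrist_torque'],o['finger_gap'],o['tool_pos'])
go([.5094,.1997,.118],np.radians(48.7))
E
```

```text
[-0.04731051 -0.86787375 -1.93195118] [ 0.06531477 -0.00533309  0.0205476 ] 0.2688473633080867 [0.50921501 0.19973091 0.13726035]
yaw now 48.65 deg shift [0.0002 0.0002 0.0257] turn [-0.0008  0.0007 -0.0006] mm [ 0.1  0.2 19.3] deg [-0.1  0.1 -0. ] j6 1.00
```

Request:
drive_tool --targets '[0,0,0.003,0,0,0,-1,0,0,0.006,0,0,0,-1,0,0,0.009,0,0,0,-1,0,0,0.012,0,0,0,-1,0,0,0.015,0,0,0,-1,0,0,0.018,0,0,0,-1,0,0,0.021,0,0,0,-1,0,0,0.0225,0,0,0,-1]'

```text
clock: 20.35
tool_pos: [0.5097, 0.1999, 0.1214]
ee_rot: [-2.862, -1.294, 0.0]
ft_force: [-3.4, -1.2, 8.8]
finger_gap: 0.266
```

```bash
python3 - <<'E'
from h import *
o=get_obs();print(o['ft_force'],o['wrist_torque'],o['finger_gap'],o['tool_pos'])
E
```

```text
[-3.43161897 -1.23530466  8.80046134] [-0.13464373  0.75068168  0.03872834] 0.2656120866012538 [0.50970523 0.19994565 0.12139455]
```

Request:
drive_tool --targets '[-0.0005,-0.0005,0.001,0,0,0,-1,-0.0005,-0.0005,0.002,0,0,0,-1,-0.0005,-0.0005,0.003,0,0,0,-1,-0.0005,-0.0005,0.004,0,0,0,-1,-0.0005,-0.0005,0.004,0,0,0,-1,-0.0005,-0.0005,0.004,0,0,0,-1,-0.0005,-0.0005,0.004,0,0,0,-1,-0.0005,-0.0005,0.004,0,0,0,-1]'

```text
clock: 21.35
tool_pos: [0.5097, 0.2, 0.1206]
ee_rot: [-2.862, -1.294, -0.001]
ft_force: [-5.2, -1.2, 12.3]
finger_gap: 0.263
```

```bash
python3 - <<'E'
from h import *
o=get_obs();print(o['ft_force'],o['wrist_torque'],o['finger_gap'],o['tool_pos'])
p=camera('wrist');save(p,'w10');np.savez('w10',**p)
P=grid(p,150,350,80,300).reshape(-1,3);m=(np.hypot(P[:,0]-.509,P[:,1]-.2)<.045)
for lo,hi in((.07,.09),(.09,.106),(.106,.1095),(.1095,.116),(.145,.165)):
  t=P[m&(P[:,2]>lo)&(P[:,2]<hi)];print(lo,hi,len(t),np.median(t[:,2]) if len(t) else '')
p=camera('scene');save(p,'s10')
im=cv2.cvtColor(p['pixels'],cv2.COLOR_RGB2BGR)[150:250,190:290]
cv2.imwrite('pics/s10z.png',cv2.resize(im,None,fx=6,fy=6,interpolation=cv2.INTER_CUBIC))
E
```

```text
[-5.21825857 -1.21160188 12.29314077] [-0.27660337  1.19982239  0.08554524] 0.2633781837005721 [0.50969568 0.20002633 0.12058309]
0.07 0.09 6633 0.07886169700211818
0.09 0.106 729 0.09914549679033405
0.106 0.1095 395 0.10697063114960359
0.1095 0.116 722 0.11286811968631037
0.145 0.165 3664 0.15427491732199922
```

View pics/w10.png

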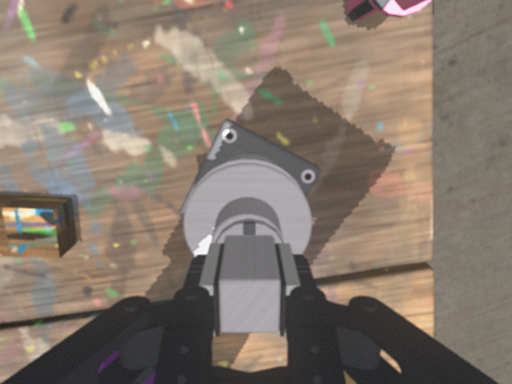

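View pics/s10z.png

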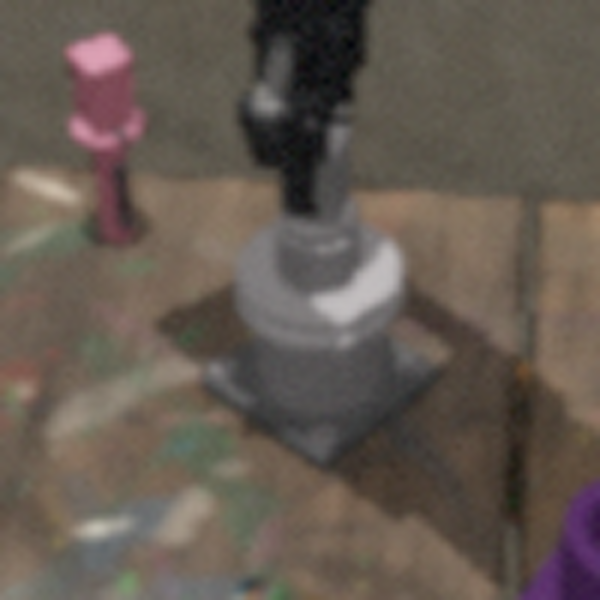

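Request:
drive_tool --targets '[-0.0013,-0.0015,0.002,0,0,0,-1,-0.0013,-0.0015,0.003,0,0,0,-1,-0.0013,-0.0015,0.004,0,0,0,-1,-0.0013,-0.0015,0.005,0,0,0,-1,-0.0013,-0.0015,0.005,0,0,0,-1,-0.0013,-0.0015,0.005,0,0,0,-1,-0.0013,-0.0015,0.005,0,0,0,-1,-0.0013,-0.0015,0.005,0,0,0,-1]'

```text
clock: 22.45
tool_pos: [0.5095, 0.2001, 0.1206]
ee_rot: [2.862, 1.294, 0.004]
ft_force: [-6.5, -2.9, 17.4]
finger_gap: 0.27
```

```bash
python3 - <<'E'
from h import *
o=get_obs();print(o['ft_force'],o['wrist_torque'],o['finger_gap'],o['tool_pos'])
E
```

```text
[-6.48551298 -2.85140909 17.44764496] [-0.58200065  1.40658311 -0.07020901] 0.2696408156053679 [0.50949293 0.20010944 0.120566  ]
```

```bash
python3 - <<'E'
from h import *
Ps=[]
for i in range(3):
    p=camera('wrist');Ps.append(grid(p,150,350,80,340));o=get_obs();print(o['tool_pos'],o['ft_force'].round(1),(R.from_rotvec(o['ee_rot']).as_matrix()[:,2]).round(4))
save(p,'w11')
P=np.median(Ps,0).reshape(-1,3);r=np.hypot(P[:,0]-.509,P[:,1]-.1993)
def pl(n,t):
    A=np.c_[t[:,:2]-[.509,.1993],np.ones(len(t))];s=np.linalg.lstsq(A,t[:,2],rcond=None)[0]
    print(n,len(t),'med',np.median(t[:,2]).round(5),'slope deg',np.degrees(s[:2]).round(2),'z0',s[2].round(5))
pl('rim',P[(r<.037)&(r>.022)&(abs(P[:,2]-.0788)<.003)])
pl('collar',P[(r<.0172)&(abs(P[:,2]-.1127)<.0025)])
pl('hubring',P[(r<.0205)&(r>.0165)&(abs(P[:,2]-.1065)<.0018)])
pl('head',P[(r<.016)&(abs(P[:,2]-.1545)<.003)])
im=cv2.cvtColor(p['pixels'],cv2.COLOR_RGB2BGR)[170:270,190:310]
cv2.imwrite('pics/w11z.png',cv2.resize(im,None,fx=6,fy=6,interpolation=cv2.INTER_CUBIC))
E
```

```text
[0.5094526  0.20011359 0.12053036] [-7.  -3.  17.1] [ 2.8e-03  4.0e-04 -1.0e+00]
[0.50947393 0.2000766  0.1205433 ] [-6.4 -2.9 18. ] [ 2.8e-03  3.0e-04 -1.0e+00]
[0.50949003 0.20008807 0.12055962] [-7.7 -3.5 17.6] [ 2.9e-03  4.0e-04 -1.0e+00]
rim 5215 med 0.07888 slope deg [-0.14 -0.05] z0 0.07891
collar 531 med 0.11274 slope deg [-2.69 -3.6 ] z0 0.11365
hubring 443 med 0.10652 slope deg [-0.81 -0.47] z0 0.10665
head 3511 med 0.15481 slope deg [-1.38 -1.56] z0 0.15472
```

View pics/w11z.png

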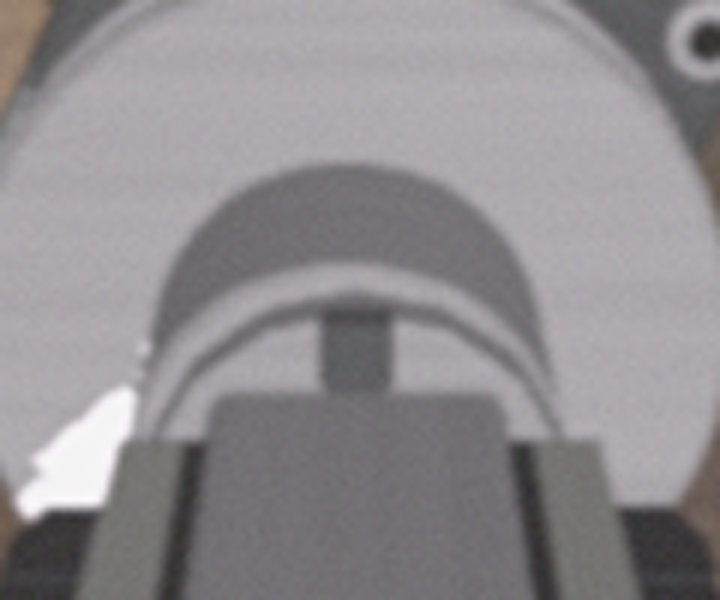

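```bash
python3 - <<'E'
from h import *
def pl(n,t,c):
    A=np.c_[t[:,:2]-c,np.ones(len(t))]
    for _ in range(4):
        s=np.linalg.lstsq(A,t[:,2],rcond=None)[0];e=abs(A@s-t[:,2]);k=e<.0025;A,t=A[k],t[k]
    print(n,len(t),'med',np.median(t[:,2]).round(5),'slope deg',np.degrees(s[:2]).round(2),'z0',s[2].round(5))
for f,c,z in(('w7',[.429,.0123],.1287),('w9',[.509,.1985],.2455-.0006),('w10',[.509,.1993],.1545)):
    p=dict(np.load(f+'.npz'));P=grid(p,150,350,80,350).reshape(-1,3);r=np.hypot(*(P[:,:2]-c).T)
    h=P[(r<.02)&(abs(P[:,2]-z)<.005)];pl(f+'head',h,c)
    if f=='w7':pl('collar',P[(r<.0172)&(abs(P[:,2]-.087)<.0025)],c)
    print(cv2.minAreaRect((h[:,:2]*1000).astype(np.float32)))
E
```

```text
w7head 1176 med 0.12872 slope deg [-0.97 -0.19] z0 0.12869
collar 322 med 0.08685 slope deg [0.26 0.2 ] z0 0.08687
((429.1227111816406, 12.243450164794922), (23.606155395507812, 23.78921890258789), 8.64018726348877)
w9head 3636 med 0.24484 slope deg [-0.83 -0.58] z0 0.2448
((507.5193786621094, 198.18356323242188), (25.684385299682617, 36.13835144042969), 48.93267059326172)
w10head 3639 med 0.15481 slope deg [-1.22 -0.97] z0 0.15479
((508.3868103027344, 199.8764190673828), (25.793947219848633, 35.1358642578125), 49.64616775512695)
```

Request:
drive_tool --targets '[-0.0025,-0.0012,0.004,0,0,0,-1,-0.0047,-0.0024,0.004,0,0,0,-1,-0.0047,-0.0024,0.004,0,0,0,-1,-0.0047,-0.0024,0.004,0,0,0,-1,-0.0047,-0.0024,0.004,0,0,0,-1,-0.0047,-0.0024,0.004,0,0,0,-1,-0.0047,-0.0024,0.004,0,0,0,-1,-0.0047,-0.0024,0.004,0,0,0,-1]'

```text
clock: 23.6
tool_pos: [0.5084, 0.1995, 0.1206]
ee_rot: [2.861, 1.294, 0.015]
ft_force: [0.2, 0.3, 10.2]
finger_gap: 0.268
```

```bash
cat > chk.py <<'E'
from h import *
Ps=[];F=[];X=[];M=[]
for i in range(3):
    p=camera('wrist');Ps.append(grid(p,150,350,80,350));o=get_obs();F.append(o['ft_force']);X.append(o['tool_pos']);M.append(o['wrist_torque'])
print(np.mean(F,0).round(2),np.mean(X,0).round(5),np.mean(M,0).round(2),o['clock'],(R.from_rotvec(o['ee_rot']).as_matrix()[:,2]).round(4))
P=np.median(Ps,0).reshape(-1,3);r=np.hypot(P[:,0]-.509,P[:,1]-.1993)
t=P[(r<.02)&(abs(P[:,2]-.1547)<.005)]
A=np.c_[t[:,:2]-[.509,.1993],np.ones(len(t))]
for _ in range(4):
    s=np.linalg.lstsq(A,t[:,2],rcond=None)[0];e=abs(A@s-t[:,2]);k=e<.0025;A,t=A[k],t[k]
print('head slope along tool x (bias -1):',np.degrees(s[:2]@[.66,.75]).round(2),'along y',np.degrees(s[:2]@[.75,-.66]).round(2),'z0-.0007',s[2]-.0007)
save(p,'chk')
E
python3 chk.py
```

```text
[-0.75  0.63 10.81] [0.50844 0.19949 0.12065] [ 0.09  0.08 -0.  ] 23.75 [ 0.0096  0.0025 -1.    ]
head slope along tool x (bias -1): -1.08 along y 0.22 z0-.0007 0.1540969612407022
```

```bash
python3 - <<'E'
from h import *
go([.509,.1993,.12],np.radians(48.7))
E
```

```text
yaw now 48.67 deg shift [0.0003 0.0007 0.0009] turn [ 0.0037 -0.0055 -0.0004] mm [0.2 0.5 0.6] deg [ 0.3 -0.5 -0. ] j6 1.00
```

Request:
drive_tool --targets '[-0.0045,-0.0023,0.005,0.0037,-0.0055,0,-1,-0.0045,-0.0023,0.0055,0.0037,-0.0055,0,-1,-0.0045,-0.0023,0.006,0.0037,-0.0055,0,-1,-0.0045,-0.0023,0.006,0.0037,-0.0055,0,-1,-0.0045,-0.0023,0.006,0.0037,-0.0055,0,-1,-0.0045,-0.0023,0.006,0.0037,-0.0055,0,-1,-0.0045,-0.0023,0.006,0.0037,-0.0055,0,-1,-0.0045,-0.0023,0.006,0.0037,-0.0055,0,-1]'

```text
clock: 24.75
tool_pos: [0.5084, 0.1995, 0.1206]
ee_rot: [2.862, 1.294, 0.015]
ft_force: [-1.8, 0.3, 15.1]
finger_gap: 0.269
```

```bash
python3 chk.py
```

```text
[-1.57  1.31 15.24] [0.50845 0.19946 0.12061] [ 0.23  0.17 -0.05] 24.9 [ 0.0089  0.0033 -1.    ]
head slope along tool x (bias -1): -0.94 along y 0.05 z0-.0007 0.1540904889453243
```

View pics/chk.png

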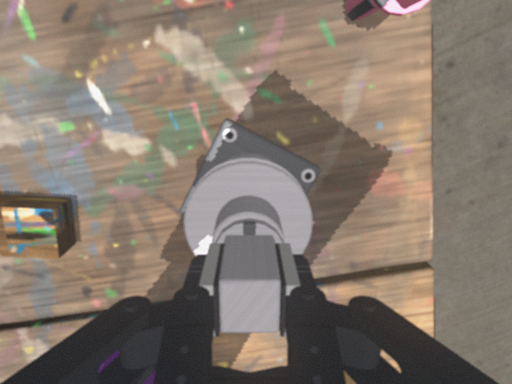

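The collar sits on a hard stop: TCP height didn't change from 10 to 15 N. The shaft is upright, and its head top is at 154.1 mm against 154 mm expected. I'll check the bystanders and hand in.

```bash
python3 - <<'E'
from h import *
p=camera('scene')
for nm in ['ink_pot','wood_block']: print(nm,[(round(float(d['score']),2),np.round(w(p,d['xyz']),3).tolist()) for d in landmark_of(p,nm)[:2]])
o=get_obs();print(o['ft_force'],o['tool_pos'],o['clock'])
print(job_done())
E
```

```text
ink_pot [(0.89, [0.654, 0.399, 0.001])]
wood_block [(0.98, [0.356, 0.301, 0.001])]
[-2.39922449  1.00892955 15.03052354] [0.50846221 0.19944636 0.12061135] 25.05
the job is handed in; nothing more can be done
None
```

I set the pulley on the steel stand and pushed the keyed shaft fully home into its hub. I handed the job in at about 25 s, with the gripper still holding the shaft and pressing down.

- **Pulley:** once released, the hub top measured 106.5 mm and the rim 78.8 mm, against 106 and 78 mm expected. The brass plunger showed in the bore.
- **Shaft:** I turned it 39° from the holder, to the keyway's measured 49°, and the key slid in without resistance.
- **Fully home:** in the last check the top of the shaft's head was at 154.1 mm, against 154 mm expected. The gripper's height did not change as the measured force rose from 10 to 15 N, so the collar is on a hard stop.
- **Bystanders:** the ink pot and wood block were found in their starting places, within the 4–7 mm the readings scatter.

- **Tilt corrected:** the first hard press leaned the shaft about 1° and put about 7 N sideways on the tool. I re-pressed with an inward correction; the shaft then read upright, with 2–3 N sideways left.
- **Disagreement:** the final gripper height of 120.6 mm was about 0.7 mm above what I expected from the grasp height. That is close to the measurement scatter, and the camera heights agreed with fully home.

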